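# Show the reorder tag to the counter reader

## Task

At the bicycle-parts counter, draw the pale-blue reorder tag out of its stand by its clear end, and find its frosted label end by the notched corner. Show it to the counter reader label up: tip it so that the printed label looks up squarely into the middle of the reader's red window, about 12 cm from it, with no finger over the label. Finish holding it still there, gripped and without letting go; do not touch the reader, and leave the two blank tags where they stand.

Things in the scene. Friction and masses are not known exactly. Their poses are not given: they have to be found in the camera images.
- tag_mid (a point): centre of the reorder tag, a rigid pale-blue see-through plate 120 x 8 x 60 mm standing on a long edge in its stand, facing any way round (centre 42, top edge 72 mm above the table). Own x = along its length towards the frosted white end (last 45 mm; the other 75 mm are clear); y = through its thickness, label on the -y face; z = across its 60 mm width, up as it stands
- tag_label (a point): centre of the printed label: yellow, 34 x 36 mm, with black bars, on the -y face of the frosted end, 36 mm towards +x, 4 mm towards -y and 2 mm towards -z from tag_mid. Same axes as the tag; the label looks along -y
- tag: the same reorder tag, 50 to 100 g; origin at the middle of its lower long edge, same axes. A 10 x 10 mm notch is cut from its +x +z corner, the top corner of the frosted end: seen with the notch on top and the label facing you, the frosted end is on your right; with the frosted end on your left you see its back
- stand_tag: black fixed stand of the reorder tag: foot 100 x 60 x 12 mm with two upright cheeks along it, 100 x 12 mm, topping out 27 mm above the table; the slot between is 10.4 mm wide and 15 mm deep, so 45 mm of the tag stand out above it, free on both sides. Origin on the table under its centre; x along the slot, as the tag's x
- reader_window (a point): centre of the counter reader's red window (60 x 34 mm), 285 mm above the table. Own x = straight out of the window, the way it looks: towards the robot and 45 degrees down; y = level, along the window's long side; z = up across the window, 45 degrees from vertical. The grey head, 85 mm wide (y), 55 mm high (z), reaches 75 mm back behind the window
- reader: the fixed counter reader: a foot 130 x 110 x 14 mm, a 24 mm post and the head. Origin on the table, 35 mm behind the window's centre in plan; own -x is the horizontal direction in which it looks. Not to be touched
- blank_amber_mid (a point): blank amber see-through tag of the same size and notch as the reorder tag (120 x 8 x 60 mm), no frosted end, standing in its own identical stand; not to be moved. The point is its centre.
- blank_green_mid (a point): blank green see-through tag of the same size and notch as the reorder tag (120 x 8 x 60 mm), no frosted end, standing in its own identical stand; not to be moved. The point is its centre.
Not all that is in view belongs to the job. There is more than one size of the tag; the job needs the larger. What is shaped like the stand_tag but yellow is not meant.

How it is judged:
By the outcome, as a careful person would: the job done as asked, in the order asked, and still so for the second after the job is handed in, while the arm keeps its last pose, push and grip.
It also fails if it takes over 35 s, if anything falls off the work surface, if the arm or the gripper's body presses on something with over 40 N, if the wrist force passes 120 N, or if a joint passes its speed limit or range.

## Robot

A 6-joint arm with a two-finger parallel gripper is mounted at the origin on the work surface. World frame = base frame: x ahead of the robot, y to its left, z up, the work surface at z = 0. Lengths are in m, angles in rad, forces in N, time in s.
With the tool pointing down it reaches from about 0.275 to 0.775 m from the base axis. Payload 14.6 kg.
Tool frame: the origin (TCP) lies at the very end of the fingers, on their centre line; the grasp point (between the pads) lies 19 mm behind it; z points along the fingers, y is the direction in which the jaws open and shut (so a half turn about z gives the same grasp; the last joint's range is limited). The gripper opens to 85 mm and grips with 20 to 120 N. Pads are 22 mm wide; open, the fingers measure 114 mm over their backs; the gripper's body (76 mm by 85 mm) begins 54 mm behind the grasp point. The pads swing forward as they close: fully open they stand 13 mm farther back than shut.
Start: joints at [1.002, 0.263, -0.048, 1.259, 0, 1.415], TCP at [0.211, 0.481, 0.205] pointing down, gripper open.
Joint ranges: [-2.65, 2.65], [-0.89, 1.7], [-1.18, 1.37], [-2.13, 2.11], [-1.35, 1.29], [-3.14, 3.14]. Speed limits (rad/s): [1.89, 1.89, 2.57, 2.79, 3.14, 3.14].

## Interface

Orientations are given as a rotation vector (axis times angle).
In Python, from station import * gives the robot as it stands.
- The arm moves only by the tool step_arm, never from a script. Its argument "rows" is a list of rows, each an object of numbers: "tx", "ty", "tz": the shift along the world's x, y, z in m; "wx", "wy", "wz": the turn, a rotation vector about the world's x, y, z in rad. In form: [{"tx": .., "ty": .., "tz": .., "wx": .., "wy": .., "wz": ..}, ...]. A call has 1 to 12 rows; each row shifts and turns the pose as measured when the row begins; what a row does not reach is not made up. A row lasts 1/10 s, in which the tool goes at most 50 mm and 8.59 degrees, less where a joint would pass 70% of its speed; a pose out of reach is approached as far as the arm can. A call is refused whole if a number of a shift passes 0.05 or a number of a turn 0.15, either way. A call with a gripper value outside its range is refused whole. "jaw" is the opening, from 0 (shut) to 1 (fully open), set as the call begins (left out, the last holds). The fingers move at their own pace and stop on an object; "grip_force" is the grip in N (left out, the last holds). Time passes only in rows, so rows that do not move let the fingers close. It gives the time, the measured TCP pose, the force and the opening at its end, in the units of the state.
- state(): the state, without advancing time (a new reading comes with each control period).
- read_camera(name): name is "scene" or "top" or "wrist"; returns a dict with "img" (420x560x3 uint8, red, green, blue), "K" (3x3 intrinsics, pixels), "R" (3x3) and "t" (3): a world point X has camera coordinates R X + t. Camera axes: x right, y down, z forward; pixel columns grow to the right and rows downward; lengths in m; the calibration is good to about 2 mm. A picture is of the moment at which its call begins. There is no depth.
- close_job(): hands the job in, once; it reports no verdict.
The state is a dict: "clock": time; "qpos": joint angles; "qd": joint speeds; "effort": joint torques, N m; "tool_pos": TCP position; "tool_rot": TCP orientation; "force": force on the tool from outside, world axes, zero at the start; "ft_torque": the same for the moment, N m; "gripper_width": finger opening in m.
Only numpy, scipy, OpenCV 4.12 (cv2) and the standard library are available. Lean on these libraries where they do the work, as an engineer would, in place of code of your own. Each camera call takes 0.05 s, during which the arm holds its last target. There are 200 camera calls.

## Working session

There is one attempt and no reset: what is moved stays moved. The work goes in short steps, Python scripts to look and compute and a tool call to move; the robot and the scene stay as the last step left them, time stands still between calls to the robot, and variables do not carry over. Pictures are saved under pics/ and viewed, about 8 in all and at most 12, crops included, and the job is handed in when it is done.

Besides the shell and the picture viewer there is one more tool, called after "Emit:" as name(argument=value, ...), one argument or row to a line, values as JSON. step_arm: Moves the arm, as the interface text tells. Its arguments: {"type":"object","properties":{"rows":{"type":"array"},"jaw":{"type":"number"},"grip_force":{"type":"number"}},"required":["rows"]}

```bash
mkdir -p pics; ls; python3 - <<'E'
from station import *
import cv2,pickle
d={}
for n in ("scene","top"):
    c=read_camera(n); d[n]=c; cv2.imwrite(f"pics/{n}0.png",cv2.resize(c["img"][:,:,::-1],(800,600),interpolation=cv2.INTER_CUBIC))
    print(n,c["K"].round(1).tolist(),c["R"].round(3).tolist(),c["t"].round(3).tolist())
pickle.dump(d,open("cams.pkl","wb"))
s=state(); print(s["clock"],s["tool_pos"],s["tool_rot"],s["gripper_width"],s["force"])
E
```

```text
pics
scene [[507.3, 0.0, 279.0], [0.0, 507.3, 204.2], [0.0, 0.0, 1.0]] [[-0.491, 0.871, 0.018], [0.612, 0.36, -0.705], [-0.62, -0.335, -0.709]] [0.209, -0.202, 1.726]
top [[447.6, 0.0, 277.5], [0.0, 447.6, 212.6], [0.0, 0.0, 1.0]] [[-0.012, -1.0, -0.014], [-0.987, 0.014, -0.158], [0.158, 0.012, -0.987]] [0.047, 0.566, 1.094]
0.1 [0.2109643  0.48043862 0.2046743 ] [-6.45409255e-01 -3.07423589e+00  1.40779728e-03] 0.08539760860223589 [1.2482225  0.37777097 0.05985805]
```

View pics/scene0.png

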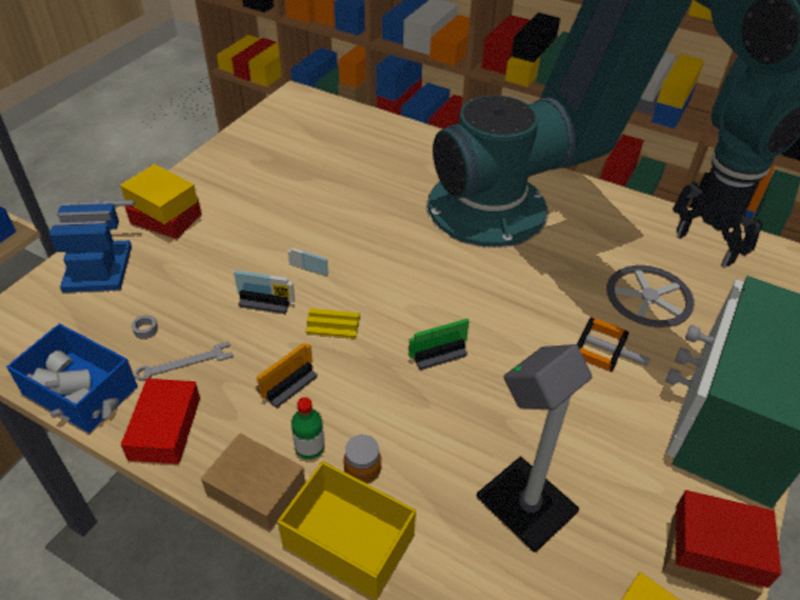

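View pics/top0.png

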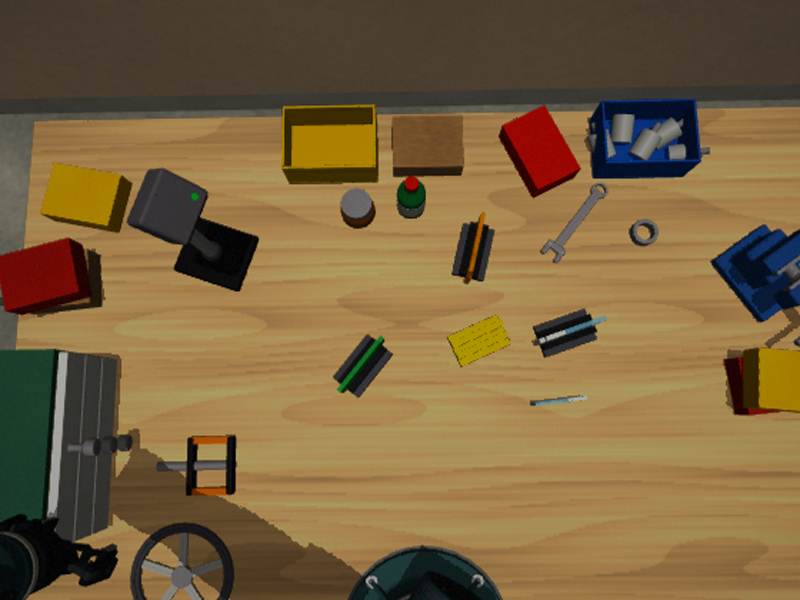

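The scene view shows the frosted end with the yellow label at (282,291), and the clear end on the left at (240,283).

Candidates in the scene view:
- Pale-blue tag in the black stand at (265,290), with label: chosen.
- Small pale-blue tag at (308,262): wrong size.
- Amber blank at (286,372).
- Green blank at (440,340).
- Yellow stand-like block at (333,323): not meant.

Next is a close crop to check the choice.

```bash
python3 - <<'E'
import cv2,pickle,numpy as np
d=pickle.load(open("cams.pkl","rb"))
def crop(n,u,v,w,h,f):
    i=d[n]["img"][v:v+h,u:u+w,::-1]; return cv2.resize(i,(w*f,h*f),interpolation=cv2.INTER_CUBIC)
a=np.hstack([crop("scene",155,180,66,50,6),crop("top",365,205,66,50,6)])
b=np.hstack([crop("scene",325,230,100,75,4)[:, :396],crop("top",85,110,100,75,4)[:, :396]])
cv2.imwrite("pics/m1.png",np.vstack([a,b]))
E
```

```text
(no output)
```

View pics/m1.png

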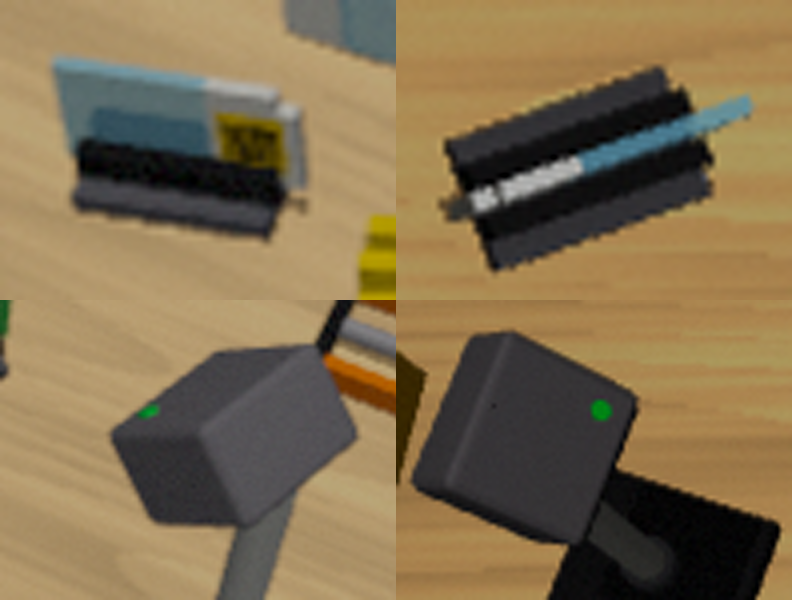

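```bash
cat > h.py <<'E'
import numpy as np,pickle,cv2
from scipy.optimize import least_squares
from scipy.spatial.transform import Rotation as Ro
def proj(c,X): 
    p=(c["K"]@(c["R"]@np.atleast_2d(X).T+c["t"][:,None])); return (p[:2]/p[2]).T
def nat(p,o,f): return np.array(o)+(np.array(p,float)+.5)/f-.5
def Rz(a): return Ro.from_rotvec([0,0,a]).as_matrix()
def win(yaw): # yaw of horizontal looking dir h
    h=np.array([np.cos(yaw),np.sin(yaw),0]);u=np.array([0,0,1.]);x=(h-u)/2**.5;z=(h+u)/2**.5
    return np.c_[x,np.cross(z,x),z]
E
python3 - <<'E'
from h import *
d=pickle.load(open("cams.pkl","rb"))
def fit(obs,Rf,x0):
    def r(p): return np.concatenate([(proj(d[n],p[:3]+Rf(p[3])@(np.array(l)/1000))-q).ravel() for n,l,q in obs])
    s=least_squares(r,x0,loss="soft_l1"); print(s.x.round(4)); print(r(s.x).reshape(-1,2).round(1).tolist()); return s.x
S=lambda p:nat(p,(155,180),6); T=lambda p:nat((p[0]-396,p[1]),(365,205),6)
tag=[("scene",(-60,-4,30),S((57,60))),("scene",(50,-4,30),S((277,99))),("scene",(60,-4,20),S((300,113))),("scene",(19,-4,16),S((217,113))),("scene",(53,-4,16),S((287,122))),
("top",(-60,0,30),T((749,106))),("top",(15,0,30),T((582,165))),("top",(50,0,30),T((503,189))),("top",(60,0,20),T((470,203)))]
t=fit(tag,Rz,[.5,-.2,.04,1.9])
S=lambda p:nat((p[0],p[1]-300),(325,230),4); T=lambda p:nat((p[0]-396,p[1]-300),(85,110),4)
a,b=42.5,27.5
rd=[("scene",(0,a,b),S((115,435))),("scene",(0,-a,b),S((220,350))),("scene",(-75,-a,b),S((320,345))),("scene",(-75,a,b),S((205,435))),("scene",(-75,a,-b),S((245,525))),("scene",(-75,-a,-b),S((355,435))),("scene",(0,a,-b),S((155,525))),
("top",(0,a,b),T((636,397))),("top",(0,-a,b),T((577,543))),("top",(-75,a,b),T((510,332))),("top",(-75,-a,b),T((445,490))),("top",(-75,a,-b),T((472,335))),("top",(-75,-a,-b),T((413,482)))]
r=fit(rd,win,[.6,.35,.285,-2])
w=r[:3];o=w.copy();o[:2]-=.035*np.array([np.cos(r[3]),np.sin(r[3])])
o[2]=.014
f=[o+Rz(r[3])@np.array([i*.065,j*.055,0]) for i in(1,-1) for j in (1,-1)]
print("origin",o,"foot scene800",(proj(d["scene"],f)*800/560).round().tolist(),"top800",(proj(d["top"],f)*800/560).round().tolist())
for n,z in(("scene",0),("top",0)):print(n,-d[n]["R"].T@d[n]["t"])
np.save("fit.npy",[t,r])
E
```

```text
[ 0.5141 -0.2619  0.0446  1.8818]
[[-0.6, 0.4], [-0.3, -0.2], [-0.4, 0.5], [-0.3, -0.7], [-0.5, -0.4], [0.0, 0.2], [-0.8, 0.1], [-1.0, 0.6], [-0.2, -0.0]]
[ 0.6565  0.3324  0.284  -1.9217]
[[-3.7, -0.4], [-0.6, -0.4], [0.0, -1.0], [-1.5, -0.8], [1.2, 3.0], [3.2, 1.8], [-1.6, 1.6], [2.3, 0.6], [1.1, 2.7], [-0.1, -1.0], [-1.2, 0.1], [-1.1, -0.6], [-3.0, 1.3]]
origin [0.66856442 0.36528599 0.014     ] foot scene800 [[469.0, 485.0], [515.0, 448.0], [528.0, 543.0], [574.0, 502.0]] top800 [[264.0, 239.0], [243.0, 294.0], [200.0, 217.0], [178.0, 271.0]]
scene [1.29714823 0.46816964 1.07862442]
top [0.38659446 0.02609676 1.1705808 ]
```

Tag fit is good: mid (0.514, -0.262), yaw 1.882, with the label facing away from the robot. I'm moving towards a point above its clear end and will refine the reader from the wrist views later.

Emit:
step_arm(
  rows=[
    {"tx":0,"ty":-0.045,"tz":0.01,"wz":0},
    {"tx":0,"ty":-0.045,"tz":0.01,"wz":0},
    {"tx":0,"ty":-0.045,"tz":0.0,"wz":0},
    {"tx":0.02,"ty":-0.045,"tz":0,"wz":-0.08},
    {"tx":0.025,"ty":-0.045,"tz":0,"wz":-0.08},
    {"tx":0.025,"ty":-0.045,"tz":0,"wz":-0.08},
    {"tx":0.025,"ty":-0.045,"tz":0,"wz":-0.08},
    {"tx":0.025,"ty":-0.045,"tz":0,"wz":-0.08},
    {"tx":0.025,"ty":-0.045,"tz":0,"wz":-0.08},
    {"tx":0.025,"ty":-0.045,"tz":0,"wz":-0.08},
    {"tx":0.025,"ty":-0.045,"tz":0,"wz":-0.08},
    {"tx":0.025,"ty":-0.045,"tz":0,"wz":-0.08},
  ],
  jaw=0.6,
)

```text
validation failed for argument at $.ro...
```

Emit:
step_arm(
  rows=[
    {"tx":0.0,"ty":-0.045,"tz":0.01,"wx":0.0,"wy":0.0,"wz":0.0},
    {"tx":0.0,"ty":-0.045,"tz":0.01,"wx":0.0,"wy":0.0,"wz":0.0},
    {"tx":0.0,"ty":-0.045,"tz":0.0,"wx":0.0,"wy":0.0,"wz":0.0},
    {"tx":0.02,"ty":-0.045,"tz":0.0,"wx":0.0,"wy":0.0,"wz":-0.08},
    {"tx":0.025,"ty":-0.045,"tz":0.0,"wx":0.0,"wy":0.0,"wz":-0.08},
    {"tx":0.025,"ty":-0.045,"tz":0.0,"wx":0.0,"wy":0.0,"wz":-0.08},
    {"tx":0.025,"ty":-0.045,"tz":0.0,"wx":0.0,"wy":0.0,"wz":-0.08},
    {"tx":0.025,"ty":-0.045,"tz":0.0,"wx":0.0,"wy":0.0,"wz":-0.08},
    {"tx":0.025,"ty":-0.045,"tz":0.0,"wx":0.0,"wy":0.0,"wz":-0.08},
    {"tx":0.025,"ty":-0.045,"tz":0.0,"wx":0.0,"wy":0.0,"wz":-0.08},
    {"tx":0.025,"ty":-0.045,"tz":0.0,"wx":0.0,"wy":0.0,"wz":-0.08},
    {"tx":0.025,"ty":-0.045,"tz":0.0,"wx":0.0,"wy":0.0,"wz":-0.08},
  ],
  jaw=0.6,
)

```text
clock: 1.3
tool_pos: [0.4119, -0.0403, 0.2228]
tool_rot: [-1.673, -2.657, 0.003]
force: [0.5, 1.1, 0.4]
gripper_width: 0.0513
```

Emit:
step_arm(
  rows=[
    {"tx":0.019,"ty":-0.043,"tz":0.0,"wx":0.0,"wy":0.0,"wz":-0.023},
    {"tx":0.019,"ty":-0.043,"tz":0.0,"wx":0.0,"wy":0.0,"wz":-0.023},
    {"tx":0.019,"ty":-0.043,"tz":0.0,"wx":0.0,"wy":0.0,"wz":-0.023},
    {"tx":0.019,"ty":-0.043,"tz":0.0,"wx":0.0,"wy":0.0,"wz":-0.023},
    {"tx":0.019,"ty":-0.043,"tz":0.0,"wx":0.0,"wy":0.0,"wz":-0.022},
    {"tx":0.019,"ty":-0.043,"tz":0.0,"wx":0.0,"wy":0.0,"wz":-0.022},
    {"tx":0.0,"ty":0.0,"tz":0.0,"wx":0.0,"wy":0.0,"wz":0.0},
    {"tx":0.0,"ty":0.0,"tz":0.0,"wx":0.0,"wy":0.0,"wz":0.0},
  ],
)

```text
clock: 2.1
tool_pos: [0.5287, -0.3161, 0.218]
tool_rot: [-1.868, -2.518, 0.002]
force: [0.1, 0.6, 0.6]
gripper_width: 0.0515
```

```bash
python3 - <<'E'
from h import *
from station import *
s=state(); c=read_camera("wrist"); pickle.dump(c,open("w1.pkl","wb"))
R=Ro.from_rotvec(s["tool_rot"]).as_matrix()
print(s["clock"],s["tool_pos"],R[:,1],np.arctan2(R[1,1],R[0,1]),s["qpos"].round(3))
t,r=np.load("fit.npy")
im=cv2.resize(c["img"][:,:,::-1],(800,600),interpolation=cv2.INTER_CUBIC)
L=np.array([(-60,-4,30),(50,-4,30),(60,-4,20),(-60,4,30),(50,4,30),(60,4,20)])/1000
m=np.array([t[0],t[1],.042])
P=proj(c,m+(Rz(t[3])@L.T).T); print(P.round(1).tolist(), "camera",-c["R"].T@c["t"])
for p in P: cv2.circle(im,tuple(int(v) for v in ((p+.5)*800/560-.5)),3,(255,0,255),1)
cv2.imwrite("pics/w1.png",im)
E
```

```text
2.1 [ 0.52869339 -0.31614042  0.21799947] [ 0.95689352  0.29040108 -0.00469046] 0.29464929364719966 [-6.700e-01  4.270e-01  2.370e-01  1.387e+00 -1.000e-03  6.060e-01]
[[286.0, 187.3], [284.6, 50.1], [284.3, 37.9], [276.8, 187.5], [274.4, 50.3], [274.3, 38.1]] camera [ 0.50739595 -0.24464397  0.3880589 ]
```

View pics/w1.png

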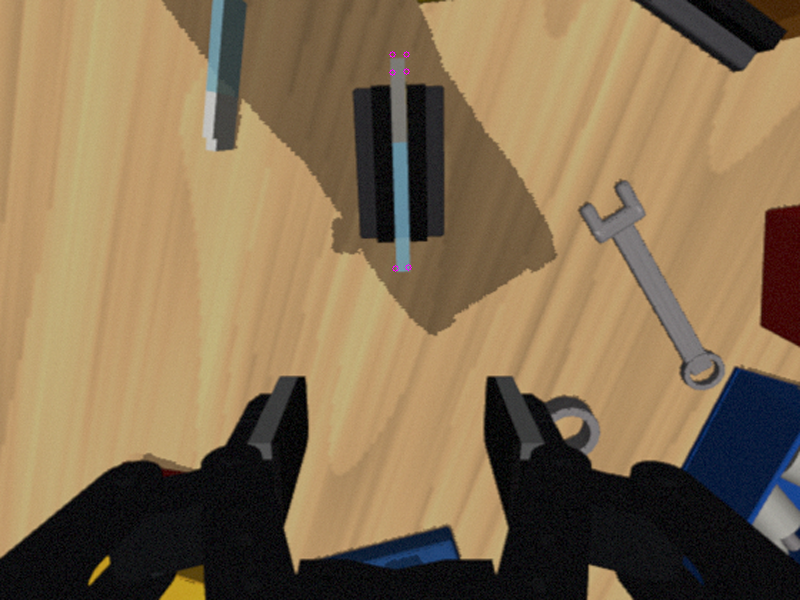

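The wrist picture confirms it: the clear end of the tag is at (402,270) and the notched frosted end at (398,58), within 1–2 px of the projected fit. Next I descend over the clear end.

Emit:
step_arm(
  rows=[
    {"tx":-0.001,"ty":0.008,"tz":-0.02,"wx":0.0,"wy":0.0,"wz":0.009},
    {"tx":-0.001,"ty":0.007,"tz":-0.02,"wx":0.0,"wy":0.0,"wz":0.009},
    {"tx":0.0,"ty":0.0,"tz":-0.04,"wx":0.0,"wy":0.0,"wz":0.0},
    {"tx":0.0,"ty":0.0,"tz":-0.03,"wx":0.0,"wy":0.0,"wz":0.0},
    {"tx":0.0,"ty":0.0,"tz":0.0,"wx":0.0,"wy":0.0,"wz":0.0},
  ],
)

```text
clock: 2.65
tool_pos: [0.5251, -0.2947, 0.1072]
tool_rot: [-1.839, -2.543, 0.002]
force: [-0.3, 0.5, 0.5]
gripper_width: 0.0512
```

Emit:
step_arm(
  rows=[
    {"tx":0.001,"ty":-0.003,"tz":-0.025,"wx":0.0,"wy":0.0,"wz":-0.004},
    {"tx":0.001,"ty":-0.002,"tz":-0.025,"wx":0.0,"wy":0.0,"wz":-0.003},
    {"tx":0.0,"ty":0.0,"tz":-0.016,"wx":0.0,"wy":0.0,"wz":0.0},
    {"tx":0.0,"ty":0.0,"tz":0.0,"wx":0.0,"wy":0.0,"wz":0.0},
    {"tx":0.0,"ty":0.0,"tz":0.0,"wx":0.0,"wy":0.0,"wz":0.0},
  ],
)

```text
clock: 3.15
tool_pos: [0.5288, -0.2976, 0.0481]
tool_rot: [1.842, 2.54, -0.002]
force: [0.4, 0.1, 0.1]
gripper_width: 0.0515
```

Emit:
step_arm(
  rows=[
    {"tx":-0.003,"ty":-0.002,"tz":-0.008,"wx":0.0,"wy":0.0,"wz":0.0},
    {"tx":0.0,"ty":0.0,"tz":0.0,"wx":0.0,"wy":0.0,"wz":0.0},
    {"tx":0.0,"ty":0.0,"tz":0.0,"wx":0.0,"wy":0.0,"wz":0.0},
  ],
)

```text
clock: 3.45
tool_pos: [0.5269, -0.3003, 0.0431]
tool_rot: [1.839, 2.537, -0.002]
force: [0.7, -0.0, 0.1]
gripper_width: 0.0512
```

Emit:
step_arm(
  rows=[
    {"tx":-0.001,"ty":0.0,"tz":-0.004,"wx":0.0,"wy":0.0,"wz":0.0},
    {"tx":0.0,"ty":0.0,"tz":0.0,"wx":0.0,"wy":0.0,"wz":0.0},
  ],
)

```text
clock: 3.65
tool_pos: [0.526, -0.3006, 0.0395]
tool_rot: [1.839, 2.536, -0.002]
force: [0.3, -0.2, -0.3]
gripper_width: 0.0515
```

Emit:
step_arm(
  rows=[
    {"tx":0.0,"ty":0.0,"tz":0.0,"wx":0.0,"wy":0.0,"wz":0.0},
    {"tx":0.0,"ty":0.0,"tz":0.0,"wx":0.0,"wy":0.0,"wz":0.0},
    {"tx":0.0,"ty":0.0,"tz":0.0,"wx":0.0,"wy":0.0,"wz":0.0},
    {"tx":0.0,"ty":0.0,"tz":0.0,"wx":0.0,"wy":0.0,"wz":0.0},
    {"tx":0.0,"ty":0.0,"tz":0.0,"wx":0.0,"wy":0.0,"wz":0.0},
    {"tx":0.0,"ty":0.0,"tz":0.0,"wx":0.0,"wy":0.0,"wz":0.0},
  ],
  jaw=0.0,
  grip_force=50,
)

```text
clock: 4.25
tool_pos: [0.5262, -0.3007, 0.0397]
tool_rot: [1.838, 2.536, -0.002]
force: [0.7, -0.2, -0.0]
gripper_width: 0.0059
```

Emit:
step_arm(
  rows=[
    {"tx":0.0,"ty":0.0,"tz":0.012,"wx":0.0,"wy":0.0,"wz":0.0},
    {"tx":0.0,"ty":0.0,"tz":0.02,"wx":0.0,"wy":0.0,"wz":0.0},
    {"tx":0.0,"ty":0.0,"tz":0.03,"wx":0.0,"wy":0.0,"wz":0.0},
    {"tx":0.0,"ty":0.0,"tz":0.03,"wx":0.0,"wy":0.0,"wz":0.0},
    {"tx":0.0,"ty":0.0,"tz":0.04,"wx":0.0,"wy":0.0,"wz":0.0},
    {"tx":0.0,"ty":0.0,"tz":0.04,"wx":0.0,"wy":0.0,"wz":0.0},
    {"tx":0.0,"ty":0.0,"tz":0.0,"wx":0.0,"wy":0.0,"wz":0.0},
    {"tx":0.0,"ty":0.0,"tz":0.0,"wx":0.0,"wy":0.0,"wz":0.0},
  ],
)

```text
clock: 5.05
tool_pos: [0.524, -0.299, 0.2232]
tool_rot: [1.839, 2.536, -0.002]
force: [0.2, -0.8, -1.4]
gripper_width: 0.0058
```

```bash
python3 - <<'E'
from h import *
from station import *
s=state(); d={n:read_camera(n) for n in("wrist","scene","top")}; pickle.dump((s,d),open("g1.pkl","wb"))
print(s["tool_pos"],s["tool_rot"],s["force"],s["gripper_width"],s["qpos"].round(3))
p=proj(d["scene"],s["tool_pos"])[0].astype(int);print(p)
f=lambda i,u,v,w,h,k:cv2.resize(i[v:v+h,u:u+w,::-1],(w*k,h*k),interpolation=cv2.INTER_CUBIC)
u,v=max(p[0]-50,0),max(p[1]-35,0);print(u,v)
a=np.vstack([f(d["wrist"]["img"],180,0,200,150,2),f(d["scene"]["img"],u,v,100,75,4)])
b=np.vstack([f(d["scene"]["img"],315,230,100,150,4)]); print(a.shape,b.shape)
cv2.imwrite("pics/g1.png",np.hstack([a,b]))
E
```

```text
[ 0.52400045 -0.29901463  0.22322011] [ 1.83854293e+00  2.53598298e+00 -2.34931303e-03] [ 0.18368347 -0.75969152 -1.42863837] 0.005752435503157754 [-6.530e-01  3.900e-01  1.920e-01  1.363e+00 -1.000e-03  6.020e-01]
[163 149]
113 114
(600, 400, 3) (600, 400, 3)
```

View pics/g1.png

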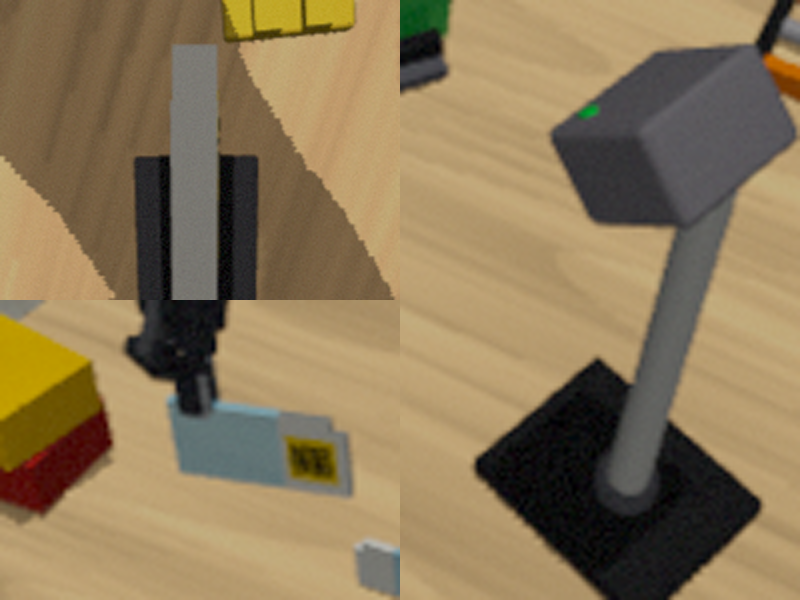

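The tag is held by its clear end and hangs level. In the scene crop the label is at (311,460), with no finger near it. Next I refit the reader with its foot included, and the tag in the hand.

```bash
python3 - <<'E'
from h import *
s,d=pickle.load(open("g1.pkl","rb"))
def res(p,obs,f): return np.concatenate([(proj(d[n],f(p,l))-q).ravel() for n,l,q in obs])
# tag in hand: p = tool-frame mid (3), rot small (3)
Rt=Ro.from_rotvec(s["tool_rot"]).as_matrix(); Tp=s["tool_pos"]
S=lambda p:nat((p[0],p[1]-300),(113,114),4)
obs=[("scene",l,S(q)) for l,q in [((-60,-4,30),(172,404)),((50,-4,30),(330,434)),((60,-4,20),(350,438)),((60,-4,-30),(351,493)),((-60,-4,-30),(183,472)),((19,-4,16),(287,435)),((53,-4,16),(336,443)),((19,-4,-20),(290,477)),((53,-4,-20),(335,483))]]
def ftag(p,l): 
    RR=Rt@Ro.from_rotvec([0,p[2],p[3]]).as_matrix()@np.diag([1,-1,-1]); return Tp+Rt@np.array([p[0],0,p[1]])+RR@(np.array(l)/1000)
q=least_squares(res,[.04,0,0,0],args=(obs,ftag),loss="soft_l1"); print("tag x,z,pitch,yaw",q.x.round(4)); print(res(q.x,obs,ftag).reshape(-1,2).round(1).tolist())
# reader
S=lambda p:nat((p[0]-400,p[1]),(315,230),4); T=lambda p:nat((p[0]-396,p[1]-300),(85,110),4); T8=lambda p:nat(p,(0,0),800/560)
a,b=42.5,27.5
head=[("scene",(0,a,b),S((553,135))),("scene",(0,-a,b),S((660,52))),("scene",(-75,-a,b),S((757,45))),("scene",(-75,a,b),S((640,135))),("scene",(-75,a,-b),S((685,226))),("scene",(-75,-a,-b),S((796,133))),("scene",(0,a,-b),S((597,221))),
("top",(0,a,b),T((637,397))),("top",(0,-a,b),T((577,543))),("top",(-75,a,b),T((510,332))),("top",(-75,-a,b),T((445,490))),("top",(-75,a,-b),T((472,335))),("top",(-75,-a,-b),T((413,482)))]
foot=[("scene",(65,55,14),S((475,465))),("scene",(65,-55,14),S((598,360))),("scene",(-65,-55,14),S((760,503))),("top",(65,55,14),T8((258,236))),("top",(65,-55,14),T8((241,290))),("top",(-65,-55,14),T8((175,262)))]
h=lambda y:np.array([np.cos(y),np.sin(y),0])
fh=lambda p,l:np.array([p[0],p[1],p[3]])+.035*h(p[2])+win(p[2])@(np.array(l)/1000)
ff=lambda p,l:np.array([p[0],p[1],0])+Rz(p[2])@(np.array(l)/1000)
def run(fn,name):
    z=least_squares(fn,[.668,.365,-1.92,.285],loss="soft_l1"); print(name,z.x.round(4),(z.x[:2]+.035*h(z.x[2])[:2]).round(4)); print(fn(z.x).reshape(-1,2).round(1).tolist())
run(lambda p:res(p,foot,ff),"foot"); run(lambda p:res(p,head,fh),"head")
run(lambda p:np.r_[res(p,foot,ff),res(p,head,fh)],"both")
E
```

```text
tag x,z,pitch,yaw [ 0.0404 -0.0033  0.001  -0.0045]
[[-1.1, -0.7], [0.1, -2.3], [-0.9, 0.3], [0.5, 1.3], [-0.6, 0.1], [-0.1, 0.0], [0.2, -0.1], [0.5, 0.2], [1.6, 0.5]]
foot [ 0.6771  0.3766 -1.9152  0.285 ] [0.6653 0.3437]
[[-2.3, -0.8], [-1.0, -1.1], [0.6, 0.8], [0.4, -0.9], [-2.6, -0.4], [-1.9, 3.6]]
head [ 0.6687  0.3649 -1.9208  0.2838] [0.6567 0.332 ]
[[-3.4, -0.3], [-0.9, -0.9], [0.5, -1.0], [-0.5, -0.7], [1.0, 2.8], [2.7, 2.4], [-2.3, 2.7], [2.3, 0.5], [1.4, 2.6], [0.1, -1.0], [-0.9, 0.0], [-0.9, -0.6], [-2.8, 1.3]]
both [ 0.6703  0.3669 -1.9347  0.284 ] [0.6578 0.3342]
[[-4.8, -5.6], [-2.9, -4.9], [-2.5, -2.8], [4.2, 2.0], [0.5, 2.4], [1.5, 5.5], [-2.7, 0.2], [0.2, -0.1], [1.5, 0.1], [-0.0, 0.0], [1.3, 3.7], [3.6, 3.6], [-1.8, 3.4], [1.4, 0.2], [-0.0, 2.1], [-0.7, -1.7], [-2.3, -0.9], [-1.5, -1.5], [-3.9, 0.2]]
```

```bash
cat > goal.py <<'E'
from h import *
def goal(w,yaw,phi,dist=.12,back=0,q=(.0404,-.0033)):
    W=win(yaw); n=-W[:,0]; z=np.cos(phi)*W[:,1]+np.sin(phi)*(-W[:,2]); y=n; x=np.cross(y,z)
    R=np.c_[x,y,z]
    lab=np.array([q[0],0,q[1]])+np.diag([1,-1,-1])@np.array([.036,-.004,-.002])
    return np.array(w)-dist*n-R@lab-back*z, R
def delta(s,P,R):
    Rc=Ro.from_rotvec(s["tool_rot"]).as_matrix()
    return (P-s["tool_pos"]).round(4),Ro.from_matrix(R@Rc.T).as_rotvec().round(4)
E
python3 - <<'E'
from goal import *
from station import state
s=state()
for ph in (35,45,55):
  for b in (0,.15):
    P,R=goal([.658,.334,.285],-1.92,np.radians(ph),back=b); print(ph,b,P.round(3),"z",R[:,2].round(2),"x",R[:,0].round(2),*delta(s,P,R))
c=pickle.load(open("g1.pkl","rb"))[1]["wrist"]; Rt=Ro.from_rotvec(s["tool_rot"]).as_matrix()
print(c["K"].round(0).tolist(),"cam axes in tool",(Rt.T@c["R"].T).round(3).tolist(),"pos",(Rt.T@(-c["R"].T@c["t"]-s["tool_pos"])).round(3))
E
```

```text
35 0 [0.655 0.195 0.241] z [ 0.91  0.1  -0.41] x [-0.34  0.74 -0.58] [0.1316 0.4939 0.0192] [-0.1468 -1.1473  0.4282]
35 0.15 [0.519 0.18  0.302] z [ 0.91  0.1  -0.41] x [-0.34  0.74 -0.58] [-0.0047  0.4788  0.08  ] [-0.1468 -1.1473  0.4282]
45 0 [0.667 0.198 0.235] z [ 0.84  0.23 -0.5 ] x [-0.49  0.71 -0.5 ] [0.1431 0.4963 0.013 ] [-0.014  -1.0536  0.5149]
45 0.15 [0.541 0.163 0.31 ] z [ 0.84  0.23 -0.5 ] x [-0.49  0.71 -0.5 ] [0.0178 0.4621 0.088 ] [-0.014  -1.0536  0.5149]
55 0 [0.677 0.202 0.228] z [ 0.74  0.35 -0.58] x [-0.63  0.66 -0.41] [0.1535 0.5003 0.0057] [ 0.1176 -0.9554  0.598 ]
55 0.15 [0.567 0.149 0.314] z [ 0.74  0.35 -0.58] x [-0.63  0.66 -0.41] [0.0429 0.4481 0.0926] [ 0.1176 -0.9554  0.598 ]
[[376.0, 0.0, 277.0], [0.0, 376.0, 208.0], [0.0, 0.0, 1.0]] cam axes in tool [[-0.001, -0.954, -0.299], [1.0, -0.001, 0.001], [-0.001, -0.299, 0.954]] pos [ 0.075 -0.    -0.171]
```

Emit:
step_arm(
  rows=[
    {"tx":0.0016,"ty":0.042,"tz":0.008,"wx":-0.0013,"wy":-0.096,"wz":0.047},
    {"tx":0.0016,"ty":0.042,"tz":0.008,"wx":-0.0013,"wy":-0.096,"wz":0.047},
    {"tx":0.0016,"ty":0.042,"tz":0.008,"wx":-0.0013,"wy":-0.096,"wz":0.047},
    {"tx":0.0016,"ty":0.042,"tz":0.008,"wx":-0.0013,"wy":-0.096,"wz":0.047},
    {"tx":0.0016,"ty":0.042,"tz":0.008,"wx":-0.0013,"wy":-0.096,"wz":0.047},
    {"tx":0.0016,"ty":0.042,"tz":0.008,"wx":-0.0013,"wy":-0.096,"wz":0.047},
    {"tx":0.0016,"ty":0.042,"tz":0.008,"wx":-0.0013,"wy":-0.096,"wz":0.047},
    {"tx":0.0016,"ty":0.042,"tz":0.008,"wx":-0.0013,"wy":-0.096,"wz":0.047},
    {"tx":0.0016,"ty":0.042,"tz":0.008,"wx":-0.0013,"wy":-0.096,"wz":0.047},
    {"tx":0.0016,"ty":0.042,"tz":0.008,"wx":-0.0013,"wy":-0.096,"wz":0.047},
    {"tx":0.0,"ty":0.0,"tz":0.0,"wx":0.0,"wy":0.0,"wz":0.0},
    {"tx":0.0,"ty":0.0,"tz":0.0,"wx":0.0,"wy":0.0,"wz":0.0},
  ],
)

```text
clock: 6.4
tool_pos: [0.5293, 0.1385, 0.2871]
tool_rot: [0.799, 2.113, 0.701]
force: [0.3, -0.5, -0.8]
gripper_width: 0.0059
```

```bash
python3 - <<'E'
from goal import *
from station import *
s=state(); c=read_camera("wrist"); pickle.dump((s,c),open("w2.pkl","wb"))
P,R=goal([.658,.334,.285],-1.92,np.radians(45),back=.15); print(s["clock"],s["tool_pos"],s["qpos"].round(2),*delta(s,P,R),s["gripper_width"])
im=cv2.resize(c["img"][:,:,::-1],(800,600),interpolation=cv2.INTER_CUBIC)
W=win(-1.92); L=np.array([(0,a*i,b*j) for a,b in((.0425,.0275),(.03,.017)) for i in(1,-1) for j in(1,-1)])
for p in proj(c,np.array([.658,.334,.285])+(W@L.T).T): cv2.circle(im,tuple(int(v) for v in ((p+.5)*800/560-.5)),3,(255,0,255),1)
cv2.imwrite("pics/w2.png",im)
E
```

```text
6.4 [0.52927383 0.13848288 0.28707281] [-0.04 -0.29 -0.91  0.    0.25  0.81] [0.0122 0.0249 0.0228] [-0.0078 -0.0794  0.0183] 0.005853032473715405
```

View pics/w2.png

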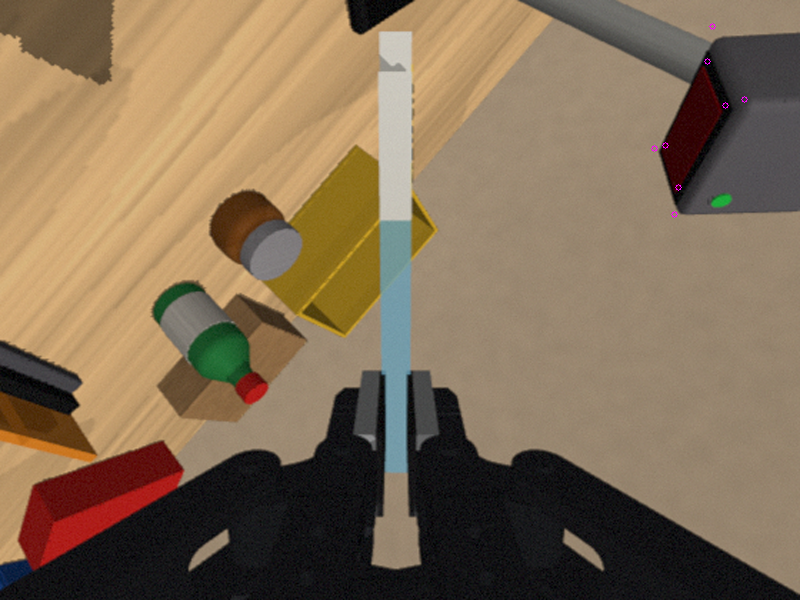

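Emit:
step_arm(
  rows=[
    {"tx":0.026,"ty":0.015,"tz":-0.005,"wx":-0.003,"wy":-0.027,"wz":0.006},
    {"tx":0.026,"ty":0.015,"tz":-0.005,"wx":-0.003,"wy":-0.027,"wz":0.006},
    {"tx":0.026,"ty":0.015,"tz":-0.005,"wx":-0.003,"wy":-0.027,"wz":0.006},
    {"tx":0.0,"ty":0.0,"tz":0.0,"wx":0.0,"wy":0.0,"wz":0.0},
    {"tx":0.0,"ty":0.0,"tz":0.0,"wx":0.0,"wy":0.0,"wz":0.0},
  ],
)

```text
clock: 6.95
tool_pos: [0.6139, 0.1775, 0.2703]
tool_rot: [0.748, 2.049, 0.712]
force: [-0.2, 0.0, -0.5]
gripper_width: 0.006
```

```bash
python3 - <<'E'
from goal import *
from station import *
s=state(); c=read_camera("wrist"); pickle.dump((s,c),open("w3.pkl","wb"))
P,R=goal([.658,.334,.285],-1.92,np.radians(45),back=.0); print(s["clock"],s["tool_pos"],s["qpos"].round(2),*delta(s,P,R),s["gripper_width"])
_,c2=pickle.load(open("w2.pkl","rb"))
f=lambda i,u,v,w,h,k:cv2.resize(i[v:v+h,u:u+w,::-1],(w*k,h*k),interpolation=cv2.INTER_CUBIC)
cv2.imwrite("pics/w3.png",np.hstack([f(c2["img"],450,10,80,150,4),f(c["img"],440,10,120,150,4)]))
E
```

```text
6.95 [0.61387728 0.1774799  0.27027145] [ 0.08 -0.07 -0.92 -0.31  0.15  0.87] [ 0.0529  0.02   -0.0354] [ 0.0028 -0.0017  0.0122] 0.006006534034436644
```

View pics/w3.png

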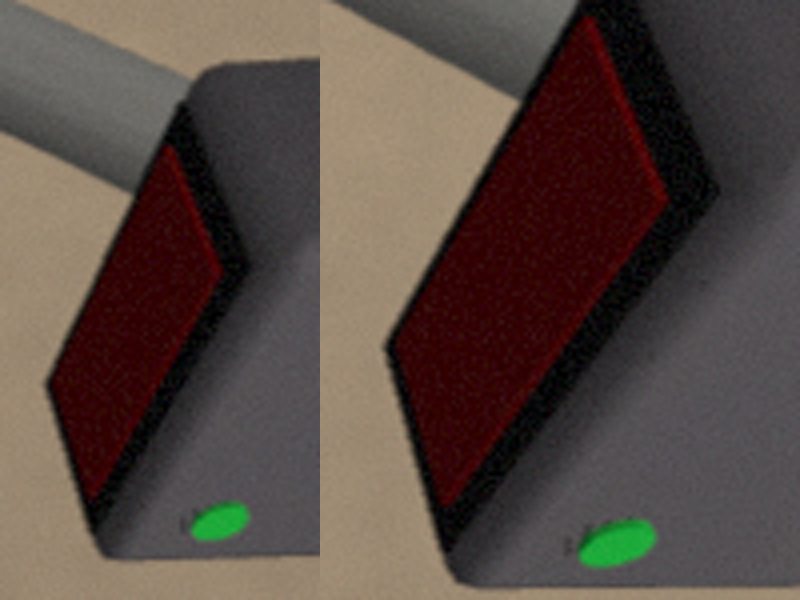

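```bash
python3 - <<'E'
from goal import *
s2,c2=pickle.load(open("w2.pkl","rb")); s3,c3=pickle.load(open("w3.pkl","rb"))
L=np.array([(0,30,17),(0,-30,17),(0,30,-17),(0,-30,-17)])/1000
q2=[nat(p,(450,10),4) for p in((92,501),(222,270),(49,385),(169,147))]
q3=[nat((p[0]-320,p[1]),(440,10),4) for p in((447,506),(668,198),(389,345),(592,16))]
def r(p,full=False):
    R=Ro.from_rotvec(p[4:7] if len(p)>4 else [0,0,0]).as_matrix()@win(p[3]); X=p[:3]+(R@L.T).T
    return np.r_[(proj(c2,X)-q2).ravel(),(proj(c3,X)-q3).ravel()]
z=least_squares(r,[.658,.334,.285,-1.92]); print(z.x.round(4)); print(r(z.x).reshape(-1,2).round(1).tolist())
for c,q in((c2,q2),(c3,q3)):
    ok,rv,tv=cv2.solvePnP(L,np.array(q),c["K"],None); Rw=c["R"].T@cv2.Rodrigues(rv)[0]; print("pnp",(c["R"].T@(tv[:,0]-c["t"])).round(4),"x axis",Rw[:,0].round(3),"yaw",np.arctan2(Rw[1,0],Rw[0,0]).round(4),"y",Rw[:,1].round(3))
np.save("win.npy",z.x)
for ph in(35,45,55):
    P,R=goal(z.x[:3],z.x[3],np.radians(ph)); print(ph,P.round(4),R[:,2].round(2),*delta(s3,P,R))
E
```

```text
[ 0.6559  0.3291  0.2856 -1.9365]
[[-0.7, -0.2], [-0.0, -0.1], [0.7, -0.3], [0.2, -0.3], [-0.9, 0.6], [0.1, -0.5], [1.5, 0.5], [-0.7, 0.2]]
pnp [0.6564 0.3292 0.2855] x axis [-0.258 -0.671 -0.695] yaw -1.9374 y [ 0.933 -0.36   0.002]
pnp [0.6562 0.3294 0.2854] x axis [-0.26  -0.67  -0.696] yaw -1.9415 y [ 0.935 -0.354 -0.009]
35 [0.6508 0.1903 0.2416] [ 0.91  0.09 -0.41] [ 0.037   0.0128 -0.0287] [-0.0413 -0.1173 -0.1276]
45 [0.6624 0.1925 0.2354] [ 0.84  0.21 -0.5 ] [ 0.0486  0.015  -0.0348] [ 0.0028 -0.0018 -0.0044]
55 [0.6729 0.1963 0.2281] [ 0.74  0.34 -0.58] [ 0.059   0.0188 -0.0422] [0.0467 0.1138 0.1189]
```

The window is fixed at (0.656, 0.329, 0.2855) with yaw -1.937. The two PnP solutions agree to under 1 mm. Now I slide in parallel to the window.

Emit:
step_arm(
  rows=[
    {"tx":0.016,"ty":0.005,"tz":-0.011,"wx":0.001,"wy":-0.001,"wz":-0.002},
    {"tx":0.016,"ty":0.005,"tz":-0.012,"wx":0.001,"wy":-0.001,"wz":-0.002},
    {"tx":0.016,"ty":0.005,"tz":-0.011,"wx":0.0,"wy":0.0,"wz":0.0},
    {"tx":0.0,"ty":0.0,"tz":0.0,"wx":0.0,"wy":0.0,"wz":0.0},
    {"tx":0.0,"ty":0.0,"tz":0.0,"wx":0.0,"wy":0.0,"wz":0.0},
  ],
)

```text
clock: 7.5
tool_pos: [0.6632, 0.1869, 0.2387]
tool_rot: [0.759, 2.04, 0.708]
force: [-0.3, 0.5, -0.3]
gripper_width: 0.0058
```

```bash
cat > chk.py <<'E'
from goal import *
from station import *
s=state(); z=np.load("win.npy"); P,R=goal(z[:3],z[3],np.radians(45)); print(s["clock"],s["tool_pos"],*delta(s,P,R),s["gripper_width"],s["force"].round(1),np.abs(s["qd"]).max())
E
python3 chk.py
```

```text
7.5 [0.66323142 0.18691859 0.23865568] [-0.0008  0.0056 -0.0032] [0.0009 0.0016 0.0074] 0.0058131582814405 [-0.3  0.5 -0.3] 0.012121567604517797
```

Emit:
step_arm(
  rows=[
    {"tx":-0.001,"ty":0.0055,"tz":-0.003,"wx":0.001,"wy":0.0015,"wz":0.0075},
    {"tx":0.0,"ty":0.0,"tz":0.0,"wx":0.0,"wy":0.0,"wz":0.0},
    {"tx":0.0,"ty":0.0,"tz":0.0,"wx":0.0,"wy":0.0,"wz":0.0},
    {"tx":0.0,"ty":0.0,"tz":0.0,"wx":0.0,"wy":0.0,"wz":0.0},
  ],
)

```text
clock: 7.9
tool_pos: [0.6608, 0.1916, 0.238]
tool_rot: [0.752, 2.042, 0.714]
force: [0.6, 0.7, 0.9]
gripper_width: 0.0059
```

```bash
cat >> chk.py <<'E'
d={n:read_camera(n) for n in("wrist","scene","top")}; pickle.dump((s,d),open("f.pkl","wb"))
f=lambda i,u,v,w,h,k:cv2.resize(i[v:v+h,u:u+w,::-1],(w*k,h*k),interpolation=cv2.INTER_CUBIC)
W=win(z[3]); lab=z[:3]+.12*W[:,0]
for n in("scene","top","wrist"):print(n,"expected label",proj(d[n],lab).round(1))
p=proj(d["top"],lab)[0].astype(int);q=proj(d["scene"],lab)[0].astype(int)
sc=d["scene"]["img"];tp=d["top"]["img"]
o1=(q[0]-50,q[1]-38);o2=(max(p[0]-50,0),max(p[1]-38,0));print(o1,o2)
a=np.hstack([f(sc,*o1,100,75,4),f(tp,*o2,100,75,4)])
b=np.hstack([cv2.resize(d[n]["img"][:,:,::-1],(400,300),interpolation=cv2.INTER_AREA) for n in("wrist","scene")])
cv2.imwrite("pics/f1.png",np.vstack([a,b]))
E
python3 chk.py
```

```text
7.9 [0.66082277 0.19158232 0.23802779] [ 0.0016  0.0009 -0.0026] [-0.0004  0.0022  0.0005] 0.005887592798355277 [0.6 0.7 0.9] 0.008224327276944214
scene expected label [[335.2 263.1]]
top expected label [[182.1 177. ]]
wrist expected label [[283.9  84.3]]
(np.int64(285), np.int64(225)) (np.int64(132), np.int64(138))
```

View pics/f1.png

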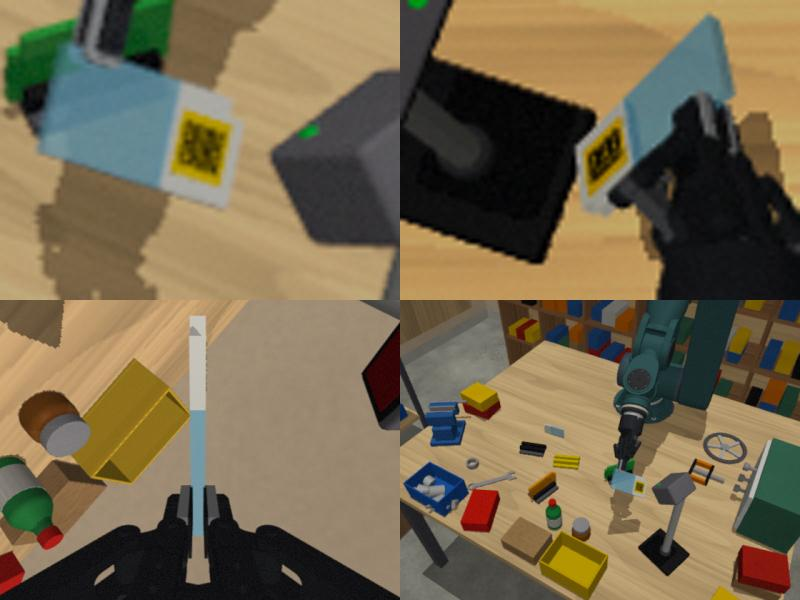

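The label faces the reader. Its centre is at scene (335.3,261.9) native against (335.2,263.1) expected, and at top (183.4,175.6) against (182.1,177.0). No finger is over it and the blanks are untouched. One last nudge of about 3 mm, then hold.

Emit:
step_arm(
  rows=[
    {"tx":0.0015,"ty":0.001,"tz":-0.003,"wx":0.0,"wy":0.002,"wz":0.0},
    {"tx":0.0,"ty":0.0,"tz":0.0,"wx":0.0,"wy":0.0,"wz":0.0},
    {"tx":0.0,"ty":0.0,"tz":0.0,"wx":0.0,"wy":0.0,"wz":0.0},
    {"tx":0.0,"ty":0.0,"tz":0.0,"wx":0.0,"wy":0.0,"wz":0.0},
    {"tx":0.0,"ty":0.0,"tz":0.0,"wx":0.0,"wy":0.0,"wz":0.0},
  ],
)

```text
clock: 8.55
tool_pos: [0.6626, 0.1927, 0.2343]
tool_rot: [0.754, 2.045, 0.713]
force: [0.6, -0.3, -0.9]
gripper_width: 0.0063
```

```bash
python3 chk.py && python3 -c "
from station import *
print(close_job())"
```

```text
8.55 [0.66264857 0.1927407  0.23429622] [-0.0002 -0.0003  0.0011] [-0.0003 -0.0006  0.0004] 0.006296423620529916 [ 0.6 -0.3 -0.9] 0.0014595415365228743
scene expected label [[335.2 263.1]]
top expected label [[182.1 177. ]]
wrist expected label [[287.3  88.8]]
(np.int64(285), np.int64(225)) (np.int64(132), np.int64(138))
the job is handed in; nothing more can be done
None
```

The job is handed in, at about 8.6 s on the robot's clock. I drew the reorder tag out of its stand by the clear end and identified the label end by its notch. It is held still at 50 N with the label facing the reader's window squarely, 12 cm away.

**Final position:** the tool was within about 1 mm and 0.001 rad of the computed pose. Two wrist views of the window agreed to under 1 mm.

**Other checks:** in the last pictures no finger was over the label and the blank tags and their stands looked undisturbed. They were taken just before the final 3 mm nudge. The measured tool force stayed under about 2 N wherever I read it. I planned clear of the reader and saw no sign of contact.

**Checks that disagreed:**
- **Label position:** just before the nudge, the label sat 1–2 px (about 3 mm) from where it was expected in the scene and top views. I did not re-view it afterwards.
- **Reader position:** the first estimate, from the outline of its head and foot in the scene and top views, was off by several millimetres. I replaced it with the wrist-camera fit of the window.
- **Gripper opening:** it read about 6 mm on the 8 mm plate throughout. The tag did not look to have slipped in the pictures.

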